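# Third hand at the spring-pad fixture

## Task

I am about to screw the blue tube-holder block down, at whichever of the two fixtures has my red-lidded screw pot standing beside it (the one with the timer beside it is in use: leave it alone). Pick up the block, stand it flat on that fixture's bed, lengthwise and centred in front of the spring pad, and press its end squarely against the pad until the orange pointer is in the green marks, without ever pushing the pad into the red; keep it steady there for two seconds and finish while still holding and pressing it. Do not knock the other things on the bench about.

Things in the scene. Friction and masses are not known exactly. Their poses are not given: they have to be found in the camera images.
- block: blue plastic tube-holder block, 76 mm (its x) by 40 mm (its y) by 50 mm high, 110 to 225 g; origin at the centre of its underside. One 22 mm tube bore and two 7 mm screw holes go down through it. Same either way round; stands upright, loose, on the worktop
- screw_pot: white sample pot with a red screw lid, 68 mm diameter, 63 mm high (holds the screws); origin at the centre of its underside; it marks the fixture to use
- timer: light grey lab timer with buttons, 60 x 66 x 18 mm, origin at the centre of its underside; it marks the fixture that is in use and must be left alone
- left_fixture: left (robot's +y side) aluminium fixture, fixed. Bed x -75..+100, y -50..+50 mm, 10 mm thick; origin on the worktop. +x points from the open end (robot side) to a 55 mm high end wall (x 87..100). Before the wall a spring pad slides along x, between two 45 mm high scale rails (x 26..88, |y| 34..50; white, green, white, red on top). The bed is clear at x below 20 mm
- left_pad (a joint): spring pad of the left fixture: travel in m towards the end wall (fixture +x), 0 out at rest, 0.043 at its end stop. Linear spring, 500 N/m without preload (0.022 = 11 N). Its orange pointer bar is inside the green marks from 0.017 to 0.027 (8.5 to 13.5 N), and on red from 0.040
- left_pad_face (a point): centre of the left pad's black rubber front face (50 mm wide, 46 mm high), 34.5 mm above the worktop; at rest it lies at fixture x = +20 mm, y = 0. It moves with the pad
- left_marker_spot (a point): point on the worktop beside the left fixture, at its outer side, where either the red-lidded pot or the timer stands
- right_fixture: right (robot's -y side) aluminium fixture, fixed. Bed x -75..+100, y -50..+50 mm, 10 mm thick; origin on the worktop. +x points from the open end (robot side) to a 55 mm high end wall (x 87..100). Before the wall a spring pad slides along x, between two 45 mm high scale rails (x 26..88, |y| 34..50; white, green, white, red on top). The bed is clear at x below 20 mm
- right_pad (a joint): spring pad of the right fixture: travel in m towards the end wall (fixture +x), 0 out at rest, 0.043 at its end stop. Linear spring, 500 N/m without preload (0.022 = 11 N). Its orange pointer bar is inside the green marks from 0.017 to 0.027 (8.5 to 13.5 N), and on red from 0.040
- right_pad_face (a point): centre of the right pad's black rubber front face (50 mm wide, 46 mm high), 34.5 mm above the worktop; at rest it lies at fixture x = +20 mm, y = 0. It moves with the pad
- right_marker_spot (a point): point on the worktop beside the right fixture, at its outer side, where either the red-lidded pot or the timer stands
- amber_bottle: amber bottle with black cap, 53 mm diameter, 109 mm high, towards the back; bystander
- beaker: empty glass beaker, 71 mm diameter, 92 mm high, front left; bystander
- tape_roll: roll of cream label tape lying flat, 65 mm diameter, 19 mm high; bystander
- marker: black marker pen with a blue end, lying, 132 x 12 x 14 mm; bystander
Not all that is in view belongs to the job. There is more than one size of the block; the one meant has the size given above. What is shaped like the screw_pot but turquoise is not meant.

How it is judged (in metres and radians):
On the way:
1. the block, flat and centred in the fixture beside the screw pot, is pressed against the pad within the force band for 2 s (((horizontal distance between screw_pot and left_marker_spot below 0.06 m and contact force between block and left_pad between 8 and 14 N and value of joint left_pad between 0.016 and 0.028 m and z of block in the frame of left_fixture between 0.007 and 0.018 m and y of block in the frame of left_fixture between -0.01 and 0.01 m and angle between the x axis of block and the x axis of left_fixture, either way round below 0.12 rad and angle between block's own z axis and vertical below 0.1 rad and contact force between the fingers and block above 2 N and linear speed of block below 0.01 m/s) or (horizontal distance between screw_pot and right_marker_spot below 0.06 m and contact force between block and right_pad between 8 and 14 N and value of joint right_pad between 0.016 and 0.028 m and z of block in the frame of right_fixture between 0.007 and 0.018 m and y of block in the frame of right_fixture between -0.01 and 0.01 m and angle between the x axis of block and the x axis of right_fixture, either way round below 0.12 rad and angle between block's own z axis and vertical below 0.1 rad and contact force between the fingers and block above 2 N and linear speed of block below 0.01 m/s))), for 2 s.
At the end, for the whole second after the job is handed in: At the fixture beside the screw pot the fingers hold the block: it presses its pad with 8-14 N (pad at 16-28 mm), at rest, underside at most 8 mm above the bed, within 10 mm of the centre line, within 0.12 rad of the fixture's x and 0.10 rad of upright (((horizontal distance between screw_pot and left_marker_spot below 0.06 m and contact force between block and left_pad between 8 and 14 N and value of joint left_pad between 0.016 and 0.028 m and z of block in the frame of left_fixture between 0.007 and 0.018 m and y of block in the frame of left_fixture between -0.01 and 0.01 m and angle between the x axis of block and the x axis of left_fixture, either way round below 0.12 rad and angle between block's own z axis and vertical below 0.1 rad and contact force between the fingers and block above 2 N and linear speed of block below 0.01 m/s) or (horizontal distance between screw_pot and right_marker_spot below 0.06 m and contact force between block and right_pad between 8 and 14 N and value of joint right_pad between 0.016 and 0.028 m and z of block in the frame of right_fixture between 0.007 and 0.018 m and y of block in the frame of right_fixture between -0.01 and 0.01 m and angle between the x axis of block and the x axis of right_fixture, either way round below 0.12 rad and angle between block's own z axis and vertical below 0.1 rad and contact force between the fingers and block above 2 N and linear speed of block below 0.01 m/s))); the arm keeps its last pose, push and grip.
It fails at once if the fixture with the timer beside it is touched or its pad is pushed ((horizontal distance between screw_pot and left_marker_spot below 0.06 m and (value of joint right_pad above 0.004 m or contact force between block and right_fixture above 1 N or contact force between the arm and right_fixture above 2 N)) or (horizontal distance between screw_pot and right_marker_spot below 0.06 m and (value of joint left_pad above 0.004 m or contact force between block and left_fixture above 1 N or contact force between the arm and left_fixture above 2 N))).
It fails at once if a pad is pushed into the red (40 mm or more) (value of joint any of left_pad, right_pad above 0.04 m).
It fails at once if a bystander is moved by more than 30 mm (distance of any of screw_pot, timer, amber_bottle, beaker, tape_roll, marker from where it was at the start of the episode above 0.03 m).
It also fails if it takes over 40 s, if anything falls off the work surface, if the arm or the gripper's body presses on something with over 40 N, if the wrist force passes 120 N, or if a joint passes its speed limit or range.

## Robot

A 6-joint arm with a two-finger parallel gripper is mounted at the origin on a cart in front of the work surface, level with it; the furniture and walls round the work are solid. World frame = base frame: x ahead of the robot, y to its left, z up, the work surface at z = 0. Lengths are in mm, angles in degrees, forces in N, time in s.
With the tool pointing down it reaches from about 350 to 850 mm from the base axis. Payload 8.1 kg.
Tool frame: the origin (TCP) lies at the very end of the fingers, on their centre line; the grasp point (between the pads) lies 19 mm behind it; z points along the fingers, y is the direction in which the jaws open and shut (so a half turn about z gives the same grasp; the last joint's range is limited). The gripper opens to 85 mm and grips with 20 to 120 N. Pads are 22 mm wide; open, the fingers measure 114 mm over their backs; the gripper's body (76 mm by 85 mm) begins 54 mm behind the grasp point. The pads swing forward as they close: fully open they stand 13 mm farther back than shut.
Start: joints at [60.768, 7.471, 85.268, -0, 87.261, -4.893], TCP at [247.263, 546.687, 231.292] pointing down, gripper open.
Joint ranges: [-169.43, 169.43], [-51.17, 129.36], [1.28, 143.12], [-76.62, 256.62], [0, 156.53], [-152.29, 152.29]. Speed limits (degrees/s): [136.94, 136.94, 159.86, 180, 180, 180].

## Interface

Orientations are given as [roll, pitch, yaw] about the fixed x, y, z axes, in that order (R = Rz(yaw) Ry(pitch) Rx(roll)).
In Python, from bench import r gives the robot as it stands.
- The arm moves only by the shell command python3 -m crank 'ROWS' [OPENING] [FORCE]. ROWS is JSON, a list that holds one entry, the list of rows, each a list of 6 numbers: the shift along the tool's x, y, z in m, then the turn, a rotation vector about the tool's x, y, z in rad. A call has 1 to 10 rows; each row is the pose to reach, as a shift and turn from the pose measured when the call began, along the tool's axes at that moment; what a row does not reach only later rows make up. A row lasts 1/8 s, in which the tool goes at most 62.5 mm and 10.7 degrees, less where a joint would pass 70% of its speed; a pose out of reach is approached as far as the arm can. A call with a gripper value outside its range is refused whole. OPENING is the closure, from 0 (fully open) to 1 (shut), set as the call begins (- or left out, the last holds). The fingers move at their own pace and stop on an object; FORCE is the grip in N (left out, the last holds). Time passes only in rows, so rows that repeat a pose let the fingers close. It gives the time, the measured TCP pose, the force and the opening at its end, in the units of the state.
- r.sense(): the state, without advancing time (a new reading comes with each control period).
- r.snapshot(name): name is "side" or "top" or "wrist"; returns (picture, depth): 384x512x3 uint8, blue, green, red; 384x512 float32, mm along the optical axis (not along the pixel's ray), 0 where there is no reading.
- r.get_calibration(name): a dict with "mtx" (3x3 intrinsics, pixels), "k1" (the pictures are not rectified: a ray, as slopes to the right and down, at radius r is drawn at 1 + k1 r^2 times it, then the intrinsics apply), "cam_to_world" (4x4, takes a point from camera to world coordinates). Camera axes: x right, y down, z forward; pixel columns grow to the right and rows downward; lengths in mm; the calibration is good to about 2 mm. A picture is of the moment at which its call begins: read the wrist's pose just before it. get_calibration takes no time and is no camera call; for the wrist camera it gives the pose at the moment of the call.
- r.hand_in(): hands the job in, once; it reports no verdict.
Trained networks look in the newest picture that a camera, given by its name, has taken for a name from the list of things; names that differ only in an ending like _2 or _b are one class to them, and where a whole thing is asked for, a point or a joint stands for the part that bears it (a point fixed in the world has none). Each returns a list of dicts, best first, with "conf" (0 to 1); they miss things now and then, are a little off and sometimes report something else, mostly with a low value. They report only what shows in the picture. A call takes as long as a camera call. They do not tell look-alikes from the thing itself.
- r.look_for(thing, camera): "extent" ([left, top, right, bottom] in pixels, round what is visible of it).
- r.landmark_of(thing, camera): "pixel" ([column, row] in pixels: a listed point, or the origin of a listed thing).
The state is a dict: "time": time; "joint_pos": joint angles; "qd": joint speeds; "joint_efforts": joint torques, N m; "tool_pos": TCP position; "tcp_rot": TCP orientation; "ft_force": force on the tool from outside, world axes, zero at the start; "wrist_torque": the same for the moment, N m; "finger_gap": finger opening in mm.
Only numpy, scipy, OpenCV 4.12 (cv2) and the standard library are available. Lean on these libraries where they do the work, as an engineer would, in place of code of your own. Each camera call takes 0.05 s, during which the arm holds its last target.

## Working session

There is one attempt and no reset: what is moved stays moved. The work goes in short steps, Python scripts to look and compute and a shell command to move; the robot and the scene stay as the last step left them, time stands still between calls to the robot, and variables do not carry over. Pictures are saved under pics/ and viewed, and the job is handed in when it is done.

```bash
ls; mkdir -p pics
python3 - <<'E'
from bench import r
import cv2
s=r.sense();print(s)
for n in("side","top","wrist"):
    p,d=r.snapshot(n);cv2.imwrite(f"pics/{n}0.png",p)
    c=r.get_calibration(n);print(n,c)
E
```

```text
pics
{'time': 0.0, 'joint_pos': array([ 6.07670528e+01,  7.51412169e+00,  8.53290944e+01,  8.90815696e-04,
        8.72612515e+01, -4.89242940e+00]), 'qd': array([0.04090922, 0.03727346, 0.01787405, 0.05730569, 0.09484093,
       0.00758563]), 'joint_efforts': array([ 1.51939485e-04, -5.69410086e+01, -5.00547802e+01, -1.43525563e-04,
        1.50642759e-02, -1.50297575e-05]), 'tool_pos': array([246.99730978, 546.20546531, 230.25648326]), 'tcp_rot': array([-1.79895989e+02, -9.79601400e-03,  1.55659430e+02]), 'ft_force': array([ 0.19780486, -0.48183259,  0.56309898]), 'wrist_torque': array([-0.08454294,  0.00322113,  0.00601947]), 'finger_gap': 85.77777020413781}
side {'mtx': array([[466.7051563 ,   0.        , 261.06699927],
       [  0.        , 466.7051563 , 188.20841622],
       [  0.        ,   0.        ,   1.        ]]), 'k1': 0.021531210082208124, 'cam_to_world': array([[-9.99062071e-01, -2.03993382e-02,  3.81948430e-02,
         4.90907574e+02],
       [-4.19584768e-02,  6.74014484e-01, -7.37525567e-01,
         1.00054862e+03],
       [-1.06988439e-02, -7.38436417e-01, -6.742
[... 531 characters left out ...]
2.93871442e-02, -9.99562092e-01,
         1.28486350e+03],
       [ 0.00000000e+00,  0.00000000e+00,  0.00000000e+00,
         1.00000000e+00]])}
wrist {'mtx': array([[292.83065537,   0.        , 256.01887237],
       [  0.        , 292.83065537, 187.29107214],
       [  0.        ,   0.        ,   1.        ]]), 'k1': -0.03175248439087255, 'cam_to_world': array([[ 4.13399340e-01,  8.70609206e-01,  2.66721944e-01,
         1.79811240e+02],
       [ 9.10547881e-01, -3.94659606e-01, -1.23070516e-01,
         5.76977663e+02],
       [-1.88194695e-03,  2.93740371e-01, -9.55883389e-01,
         3.73335223e+02],
       [ 0.00000000e+00,  0.00000000e+00,  0.00000000e+00,
         1.00000000e+00]])}
```

View pics/top0.png

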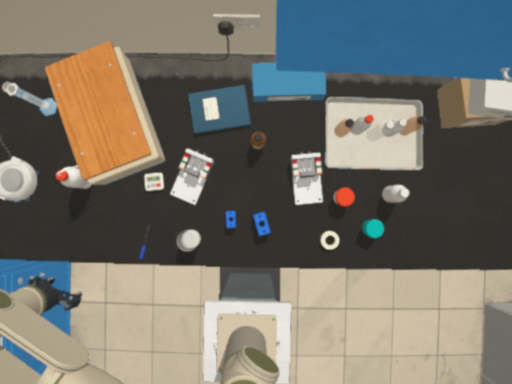

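View pics/side0.png

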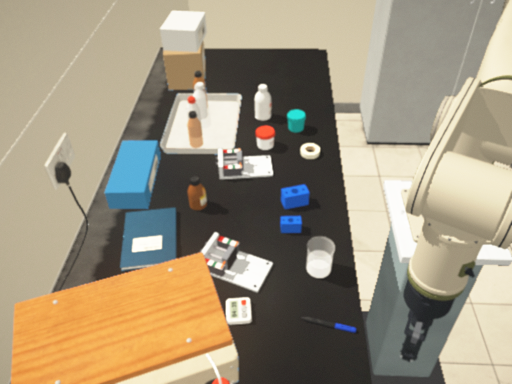

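View pics/wrist0.png

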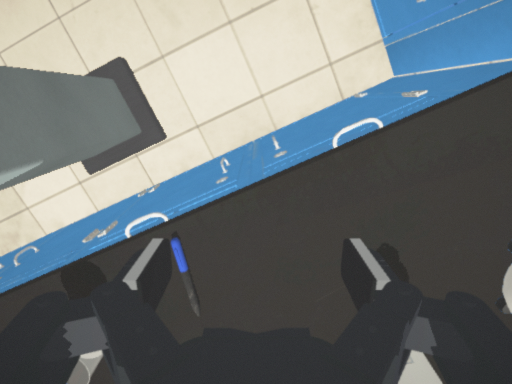

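The pot with the red lid is at top (344,197), beside the right fixture (307,178). The timer is at (153,181), beside the left one. There are two blue blocks, at (262,224) and (231,219). I'll measure both blocks and the right fixture next.

```bash
cat > h.py <<'E'
import numpy as np,cv2
from bench import r
def cloud(name,snap=None):
    c=r.get_calibration(name)
    p,d=snap if snap else r.snapshot(name)
    K=c["mtx"];H,W=d.shape
    u,v=np.meshgrid(np.arange(W),np.arange(H))
    xd=np.stack([(u-K[0,2])/K[0,0],(v-K[1,2])/K[1,1]],-1)
    x=xd.copy()
    for _ in range(8): x=xd/(1+c["k1"]*(x**2).sum(-1,keepdims=True))
    P=np.concatenate([x*d[...,None],d[...,None]],-1)
    T=c["cam_to_world"]
    return p,d,P@T[:3,:3].T+T[:3,3]
E
python3 - <<'E'
from h import *
for n in("top","side"):
    p,d,X=cloud(n)
    for t in("block","right_fixture","screw_pot","right_pad_face","right_marker_spot"):
        print(n,t,[(np.round(o["extent"]),round(o["conf"],2)) for o in r.look_for(t,n)][:3] if 'spot' not in t else '',[(np.round(o["pixel"],1),round(o["conf"],2)) for o in r.landmark_of(t,n)][:3])
    hsv=cv2.cvtColor(p,cv2.COLOR_BGR2HSV)
    m=((hsv[...,0]>105)&(hsv[...,0]<128)&(hsv[...,1]>150)&(d>0)).astype(np.uint8)
    k,l,st,ce=cv2.connectedComponentsWithStats(m)
    for i in range(1,k):
        if 60<st[i,4]<1500:
            Q=X[l==i]
            zt=np.percentile(Q[:,2],90)
            T=Q[Q[:,2]>zt-8]
            print(n,ce[i],st[i,4],"z",np.percentile(Q[:,2],[2,50,90]).round(1),"top",cv2.minAreaRect(T[:,:2].astype(np.float32)),T.mean(0).round(1))
    cv2.imwrite(f"pics/{n}c.png",cv2.resize(p[140:270,200:370] if n=="top" else p[90:300,180:350],None,fx=4 if n=="top" else 2.8,fy=4 if n=="top" else 2.8,interpolation=cv2.INTER_CUBIC))
E
```

```text
top block [(array([255., 214., 269., 234.]), 0.76), (array([225., 210., 232., 227.]), 0.45)] [(array([234.3, 216.7]), 0.67), (array([154.8, 181.1]), 0.66)]
top right_fixture [(array([289., 152., 326., 204.]), 0.83), (array([252., 131., 265., 150.]), 0.74)] [(array([307.2, 182.1]), 0.79), (array([343.8, 196.1]), 0.62)]
top screw_pot [(array([292., 150., 320., 208.]), 0.7), (array([336., 189., 351., 207.]), 0.56), (array([361., 220., 384., 238.]), 0.55)] [(array([345. , 198.8]), 0.89), (array([369.9, 224.8]), 0.82)]
top right_pad_face [(array([299., 164., 316., 175.]), 0.61)] [(array([309.1, 176.2]), 0.58)]
top right_marker_spot  []
top [230.47239264 218.96319018] 163 z [-3.1 36.8 40.6] top ((458.2108459472656, 67.71841430664062), (53.617286682128906, 28.854148864746094), 1.248350739479065) [457.5  67.9  38.2]
top [261.20149254 223.44029851] 268 z [-3.1 49.4 52.7] top ((444.5408935546875, -43.015052795410156), (76.10765838623047, 39.67750930786133), 17.19623565673828) [444.4 -43.   50.2]
side block [(array([284., 185., 311., 207.]), 0.63), (array([283., 215., 301., 236.]), 0.6)] [(arra
[... 269 characters left out ...]
 0.68), (array([263.5, 146.3]), 0.57)]
side right_pad_face [(array([216., 149., 241., 167.]), 0.67)] [(array([238.3, 159.2]), 0.73)]
side right_marker_spot  []
side [294.58103448 196.14482759] 580 z [-0.6 38.7 52.3] top ((441.9718933105469, -44.177268981933594), (76.91594696044922, 43.8805046081543), 17.91461181640625) [441.6 -42.1  50.5]
side [290.57260274 223.84109589] 365 z [-0.7 31.5 40.7] top ((454.44195556640625, 65.92493438720703), (57.5620231628418, 36.96290969848633), 5.192143440246582) [453.6  68.9  38.6]
side [344.79661017 327.42372881] 118 z [ 0.8 12.  16. ] top ((326.4997253417969, 390.7386169433594), (12.75078010559082, 48.31612014770508), 74.06012725830078) [326.6 390.9  12.9]
```

View pics/topc.png

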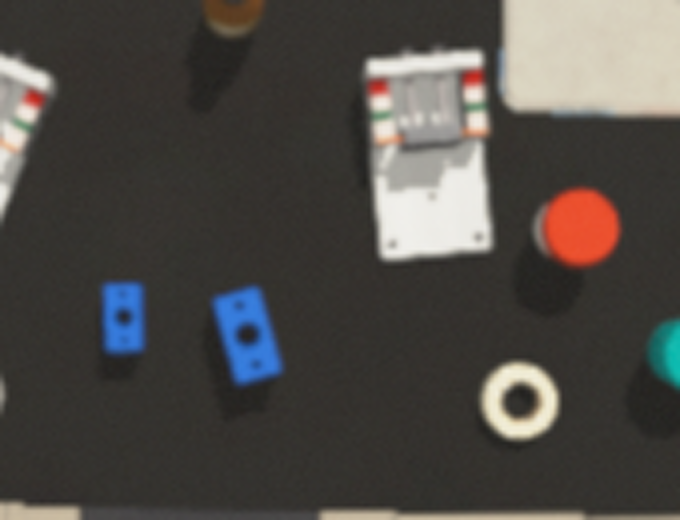

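View pics/sidec.png

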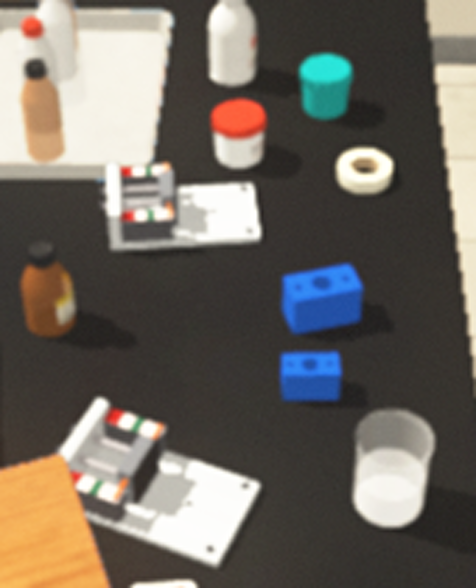

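The larger blue block is at top crop (247,335), with a 76 x 40 mm top at z of about 50, so it is the one meant. Next I'll fit the fixture.

Run:
```python
from h import *
for n in("top","side"):
    p,d,X=cloud(n)
    reg=(abs(X[...,0]-640)<140)&(abs(X[...,1]+200)<85)&(d>0)
    g=p.min(-1)
    wh=reg&(g>110)&(X[...,2]>3)&(X[...,2]<19)
    k,l,st,ce=cv2.connectedComponentsWithStats(wh.astype(np.uint8))
    i=1+np.argmax(st[1:,4]);Q=X[l==i]
    print(n,"bed",len(Q),Q.mean(0).round(1),cv2.minAreaRect(Q[:,:2].astype(np.float32)),np.median(Q[:,2]))
    al=reg&(X[...,2]>4)
    k,l,st,ce=cv2.connectedComponentsWithStats(al.astype(np.uint8));i=1+np.argmax(st[1:,4]);Q=X[l==i]
    print("all",len(Q),cv2.minAreaRect(Q[:,:2].astype(np.float32)),Q[:,2].max())
    W=X[reg&(X[...,2]>50)&(X[...,2]<60)];print("wall",len(W),W.mean(0).round(1),cv2.minAreaRect(W[:,:2].astype(np.float32)))
    hsv=cv2.cvtColor(p,cv2.COLOR_BGR2HSV)
    for nm,lo,hi in(("red",0,6),("green",60,95),("orange",8,20)):
        m=reg&(hsv[...,0]>=lo)&(hsv[...,0]<=hi)&(hsv[...,1]>90)&(X[...,2]>25)
        k,l,st,ce=cv2.connectedComponentsWithStats(m.astype(np.uint8))
        for i in range(1,k):
            if st[i,4]>=4: print(nm,st[i,4],ce[i].round(1),X[l==i].mean(0).round(1))
```

```text
top bed 739 [ 569.7 -209.5   10. ] ((572.0563354492188, -210.38897705078125), (107.45003509521484, 105.92378997802734), 8.06877613067627) 9.95097492949435
all 8532 ((760.6629028320312, -200.0185546875), (169.95184326171875, 4.509276390075684), 89.89812469482422) 895.1921663220821
wall 177 [ 660.8 -198.6   55.4] ((655.4558715820312, -200.01028442382812), (80.38059997558594, 96.9017562866211), 7.309442043304443)
red 18 [317.2 159.2] [ 676.7 -239.    43.7]
red 19 [294.  161.5] [ 666. -156.   45.]
orange 7 [317.6 172.7] [ 628.  -241.    44.4]
side bed 657 [ 573.9 -200.2   11. ] ((605.3636474609375, -208.84146118164062), (179.82943725585938, 118.75225830078125), 7.329511642456055) 11.152689158214457
all 1455 ((645.528564453125, -213.32748413085938), (266.83282470703125, 142.6224822998047), 0.8894292712211609) 63.11507807116129
wall 134 [ 657.8 -194.9   55.9] ((650.7791748046875, -197.28256225585938), (79.03408813476562, 105.23387145996094), 5.80106258392334)
red 14 [224.5 151.3] [ 677.  -240.9   45.2]
red 14 [225.1 167.1] [ 666.3 -155.8   47.1]
orange 10 [240.2 163.7] [ 618.7 -173.2   48.1]
```

```bash
cat >> h.py <<'E'
from scipy.spatial.transform import Rotation as Ro
def go(x,y,z,yaw):
    s=r.sense();R=Ro.from_euler("xyz",s["tcp_rot"],degrees=True)
    G=Ro.from_euler("xyz",[180,0,yaw],degrees=True)
    t=R.inv().apply(np.array([x,y,z])-s["tool_pos"])/1000
    rv=(R.inv()*G).as_rotvec()
    print("t",round(s["time"],2),"tcp",s["tool_pos"].round(1),s["tcp_rot"].round(2),"F",s["ft_force"].round(1),"gap",round(s["finger_gap"],1))
    print("delta",t.round(4),rv.round(4),"dist",np.linalg.norm(t).round(3))
E
python3 -c "
from h import *
go(435.5,-45,190,197.2)"
```

```text
t 1.25 tcp [247.3 546.7 231.3] [180.     0.   155.66] F [-0.2 -0.8 -0.5] gap 85.2
delta [-0.4154 -0.4615  0.0413] [-0.     0.    -0.725] dist 0.622
```

```bash
python3 -m crank '[[[-0.03,-0.033,0.0,0,0,-0.05],[-0.07,-0.08,0.0,0,0,-0.13],[-0.12,-0.13,0.01,0,0,-0.21],[-0.17,-0.18,0.015,0,0,-0.29],[-0.21,-0.23,0.02,0,0,-0.37],[-0.26,-0.29,0.025,0,0,-0.45],[-0.3,-0.34,0.03,0,0,-0.53],[-0.34,-0.38,0.035,0,0,-0.6],[-0.385,-0.425,0.04,0,0,-0.67],[-0.4154,-0.4615,0.0413,0,0,-0.725]]]' 0
python3 - <<'E'
from h import *
go(435.5,-45,150,197.2)
p,d,X=cloud("wrist");cv2.imwrite("pics/w1.png",p)
hsv=cv2.cvtColor(p,cv2.COLOR_BGR2HSV)
m=((hsv[...,0]>105)&(hsv[...,0]<128)&(hsv[...,1]>150)&(d>0)).astype(np.uint8)
k,l,st,ce=cv2.connectedComponentsWithStats(m)
for i in range(1,k):
  if st[i,4]>300:
    Q=X[l==i];T=Q[(Q[:,2]>44)&(Q[:,2]<56)]
    if len(T)>50: print(ce[i],len(Q),np.median(T[:,2]),cv2.minAreaRect(T[:,:2].astype(np.float32)))
E
```

```text
time: 2.5
tool_pos: [431.0, -31.0, 191.0]
tcp_rot: [-180.0, 0.1, -162.7]
ft_force: [-0.1, 0.5, 0.3]
finger_gap: 85.3
t 2.5 tcp [431. -31. 191.] [-1.7998e+02  7.0000e-02 -1.6269e+02] F [-0.1  0.5  0.3] gap 85.3
delta [-0.0001 -0.0147  0.0411] [-0.0004  0.0013  0.0019] dist 0.044
[239.5070654  177.87479461] 3043 50.30155810677283 ((444.1776428222656, -45.382591247558594), (75.5241470336914, 39.374061584472656), 17.383159637451172)
```

View pics/w1.png

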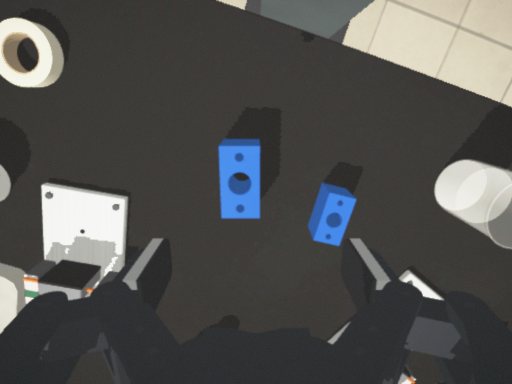

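The wrist view shows the block at (240,178), clear between the finger positions, with the small block to its right at (332,215). I'll descend now.

```bash
python3 -c "
from h import *
go(436,-46.5,11,197.3)"
```

```text
t 2.55 tcp [432.1 -38.  190.8] [-1.7972e+02  1.0000e-02 -1.6274e+02] F [-2.5 -4.1  0.2] gap 85.5
delta [-0.0012 -0.0084  0.1798] [-0.0049  0.0002 -0.0006] dist 0.18
```

```bash
python3 -m crank '[[[-0.001,-0.008,0.02,0,0,0],[-0.001,-0.008,0.05,-0.003,0,0],[-0.001,-0.008,0.08,-0.005,0,0],[-0.001,-0.008,0.1,-0.005,0,0],[-0.001,-0.008,0.105,-0.005,0,0],[-0.001,-0.008,0.105,-0.005,0,0]]]'
python3 - <<'E'
from h import *
go(436,-46.5,11,197.3)
p,d,X=cloud("wrist");cv2.imwrite("pics/w2.png",p)
hsv=cv2.cvtColor(p,cv2.COLOR_BGR2HSV)
m=((hsv[...,0]>105)&(hsv[...,0]<128)&(hsv[...,1]>150)&(d>0)).astype(np.uint8)
k,l,st,ce=cv2.connectedComponentsWithStats(m)
for i in range(1,k):
  if st[i,4]>300:
    Q=X[l==i];T=Q[(Q[:,2]>44)&(Q[:,2]<56)]
    if len(T)>50: print(ce[i],len(Q),np.median(T[:,2]),cv2.minAreaRect(T[:,:2].astype(np.float32)))
go(436,-46.5,11,197.3)
E
```

```text
time: 3.3
tool_pos: [435.7, -45.8, 86.1]
tcp_rot: [180.0, 0.0, -162.7]
ft_force: [-0.4, -0.5, 0.2]
finger_gap: 85.4
t 3.3 tcp [435.7 -45.8  86.1] [ 1.8000e+02  2.0000e-02 -1.6274e+02] F [-0.4 -0.5  0.2] gap 85.4
delta [-0.     -0.0008  0.0751] [ 0.0001  0.0003 -0.0006] dist 0.075
[254.23457826 216.10211218] 7149 50.265589173348246 ((444.453857421875, -44.93231964111328), (76.85032653808594, 40.143409729003906), 17.24789810180664)
t 3.35 tcp [436.2 -45.9  86.7] [-1.7997e+02  7.0000e-02 -1.6273e+02] F [-0.9  0.8  0.8] gap 85.0
delta [ 0.0004 -0.0005  0.0757] [-0.0005  0.0012 -0.0006] dist 0.076
```

View pics/w2.png

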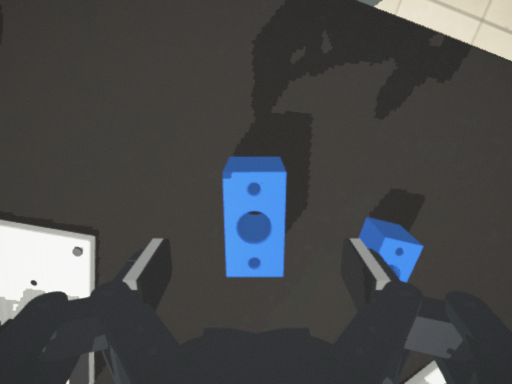

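The block is centred between the fingers, at (254,217) in the picture. I'll lower and grip.

```bash
python3 -m crank '[[[0,-0.001,0.02,0,0,0],[0,-0.001,0.045,0,0,0],[0,-0.001,0.065,0,0,0],[0,-0.001,0.0755,0,0,0],[0,-0.001,0.0755,0,0,0],[0,-0.001,0.0755,0,0,0]]]'
python3 -m crank '[[[0,0,0,0,0,0],[0,0,0,0,0,0],[0,0,0,0,0,0],[0,0,0,0,0,0],[0,0,0,0,0,0],[0,0,0,0,0,0]]]' 1 60
python3 -c "
from h import *
go(436,-46.5,11,197.3)"
```

```text
time: 4.1
tool_pos: [437.5, -47.0, 12.3]
tcp_rot: [-179.9, 0.2, -162.7]
ft_force: [0.2, -0.4, -0.1]
finger_gap: 85.2
time: 4.85
tool_pos: [438.1, -47.2, 12.9]
tcp_rot: [-179.9, 0.2, -162.7]
ft_force: [0.0, -0.3, 5.6]
finger_gap: 39.5
t 4.85 tcp [438.1 -47.2  12.9] [-179.89    0.21 -162.73] F [ 0.  -0.3  5.6] gap 39.5
delta [0.0018 0.0013 0.0019] [-0.0019  0.0036 -0.0005] dist 0.003
```

Gripped, gap 39.5 mm. Next I'll lift and look at the fixture.

```bash
python3 -m crank '[[[0,0,-0.01,0,0,0],[0,0,-0.03,0,0,0],[0,0,-0.06,0,0,0],[0,0,-0.09,0,0,0],[0,0,-0.105,0,0,0],[0,0,-0.11,0,0,0]]]'
python3 -c "
from h import *
go(533,-216.5,122,187.2)"
```

```text
time: 5.6
tool_pos: [438.0, -47.2, 123.6]
tcp_rot: [-179.9, 0.3, -162.7]
ft_force: [0.0, 0.1, -1.8]
finger_gap: 39.4
t 5.6 tcp [438.  -47.2 123.6] [-179.86    0.26 -162.73] F [ 0.   0.1 -1.8] gap 39.4
delta [-0.0405 -0.1899  0.0022] [-0.002   0.0048  0.1758] dist 0.194
```

```bash
python3 -m crank '[[[-0.005,-0.02,0,0,0,0.02],[-0.012,-0.06,0.001,-0.001,0.002,0.06],[-0.022,-0.1,0.002,-0.002,0.004,0.1],[-0.031,-0.145,0.002,-0.002,0.0048,0.14],[-0.038,-0.178,0.002,-0.002,0.0048,0.165],[-0.0405,-0.19,0.002,-0.002,0.0048,0.1758],[-0.0405,-0.19,0.002,-0.002,0.0048,0.1758],[-0.0405,-0.19,0.002,-0.002,0.0048,0.1758]]]'
python3 - <<'E'
from h import *
go(533,-216.5,122,187.2)
p,d,X=cloud("wrist");cv2.imwrite("pics/w3.png",p)
reg=(abs(X[...,0]-600)<130)&(abs(X[...,1]+205)<80)&(d>0)&(d>160)
hsv=cv2.cvtColor(p,cv2.COLOR_BGR2HSV)
m=((hsv[...,0]>105)&(hsv[...,0]<128)&(hsv[...,1]>150)&(d>0)).astype(np.uint8)
Q=X[m>0];T=Q[abs(Q[:,2]-np.percentile(Q[:,2],90))<6];print("block",len(T),np.median(T[:,2]),cv2.minAreaRect(T[:,:2].astype(np.float32)))
b=reg&(p.min(-1)>100)&(abs(X[...,2]-10)<5)&(m==0)
k,l,st,ce=cv2.connectedComponentsWithStats(b.astype(np.uint8));i=1+np.argmax(st[1:,4]);Q=X[l==i]
print("bed",len(Q),np.median(Q[:,2]),Q.min(0),Q.max(0),cv2.minAreaRect(Q[:,:2].astype(np.float32)))
for nm,lo,hi in(("red",0,6),("green",60,95),("orange",8,20)):
    mm=reg&(hsv[...,0]>=lo)&(hsv[...,0]<=hi)&(hsv[...,1]>90)&(X[...,2]>25)
    k,l,st,ce=cv2.connectedComponentsWithStats(mm.astype(np.uint8))
    for i in range(1,k):
        if st[i,4]>=8: print(nm,st[i,4],ce[i].round(1),X[l==i].mean(0).round(1))
go(533,-216.5,122,187.2)
p,d,X=cloud("top");cv2.imwrite("pics/t3.png",cv2.resize(p[140:270,230:400],None,fx=4,fy=4))
E
```

```text
time: 6.6
tool_pos: [532.4, -215.4, 121.6]
tcp_rot: [179.9, -0.1, -172.7]
ft_force: [0.2, 0.7, -1.2]
finger_gap: 39.0
t 6.6 tcp [ 532.4 -215.4  121.6] [ 1.7994e+02 -6.0000e-02 -1.7275e+02] F [ 0.2  0.7 -1.2] gap 39.0
delta [-0.0005 -0.0012 -0.0004] [ 0.0011 -0.0011  0.0009] dist 0.001
block 9384 158.89171892733185 ((529.937255859375, -215.8101043701172), (58.558956146240234, 40.69793701171875), 7.3563127517700195)
bed 1822 10.22388220136746 [ 515.5597798  -266.23856549    5.0751735 ] [ 586.12178636 -162.23759551   14.5450604 ] ((550.3524169921875, -214.07049560546875), (59.909889221191406, 99.74317169189453), 7.031079292297363)
green 23 [208.7 314.9] [ 651.2 -244.4   45.7]
green 18 [303.5 315.7] [ 641.2 -158.8   45.9]
t 6.65 tcp [ 532.5 -215.4  121.9] [ 1.7996e+02 -4.0000e-02 -1.7274e+02] F [-0.5  0.5 -0.9] gap 39.4
delta [-0.0003 -0.0011 -0.0001] [ 0.0007 -0.0007  0.0011] dist 0.001
```

View pics/w3.png

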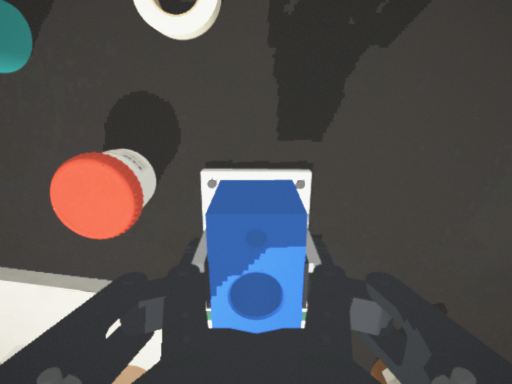

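View pics/t3.png

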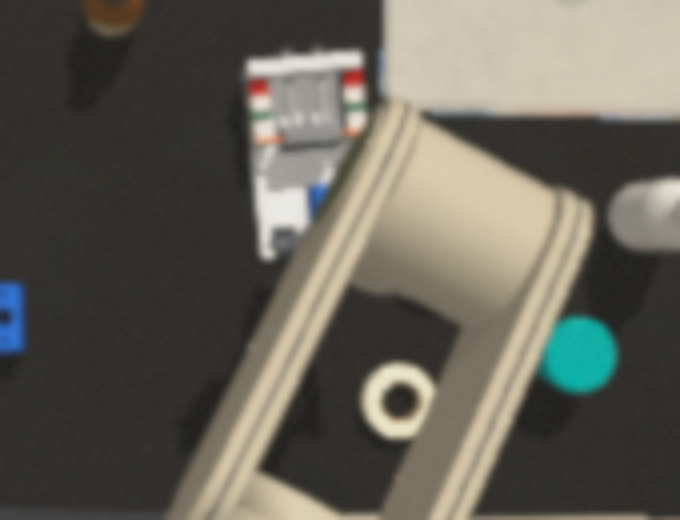

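The wrist picture shows the block level and parallel above the bed at (256,260), with the pot standing clear at (100,195). The bed's centre line agrees across the views to within 1 mm. I'll move over the bed and lower.

```bash
python3 -c "
from h import *
go(553.8,-213.9,24,187.2)"
```

```text
t 6.7 tcp [ 532.7 -215.5  122.1] [ 1.7998e+02 -2.0000e-02 -1.7274e+02] F [ 0.4  0.3 -1.8] gap 39.4
delta [-0.0212 -0.0011  0.0981] [ 0.0004 -0.0003  0.0011] dist 0.1
```

```bash
python3 -m crank '[[[-0.01,-0.001,0.01,0,0,0.001],[-0.018,-0.001,0.03,0,0,0.001],[-0.021,-0.001,0.055,0,0,0.001],[-0.021,-0.001,0.075,0,0,0.001],[-0.021,-0.001,0.088,0,0,0.001],[-0.021,-0.001,0.094,0,0,0.001],[-0.021,-0.001,0.0975,0,0,0.001],[-0.021,-0.001,0.0975,0,0,0.001]]]'
python3 - <<'E'
from h import *
go(553.8,-213.9,23,187.2)
p,d,X=cloud("wrist");cv2.imwrite("pics/w4.png",p)
p,d,X=cloud("side");cv2.imwrite("pics/s4.png",cv2.resize(p[90:240,180:350],None,fx=4,fy=4))
go(553.8,-213.9,23,187.2)
E
```

```text
time: 7.7
tool_pos: [553.9, -214.0, 25.0]
tcp_rot: [180.0, 0.0, -172.8]
ft_force: [0.4, -0.5, -1.9]
finger_gap: 39.3
t 7.7 tcp [ 553.9 -214.    25. ] [ 1.800e+02  2.000e-02 -1.728e+02] F [ 0.4 -0.5 -1.9] gap 39.3
delta [0.0001 0.0001 0.002 ] [0.     0.0003 0.    ] dist 0.002
t 7.8 tcp [ 554.1 -214.1   25.4] [-1.7999e+02  4.0000e-02 -1.7280e+02] F [ 0.9 -0.7 -1.8] gap 39.8
delta [0.0003 0.0002 0.0024] [-0.0002  0.0007  0.0001] dist 0.002
```

View pics/w4.png

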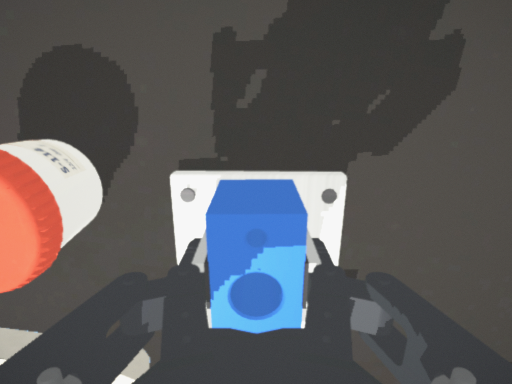

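View pics/s4.png

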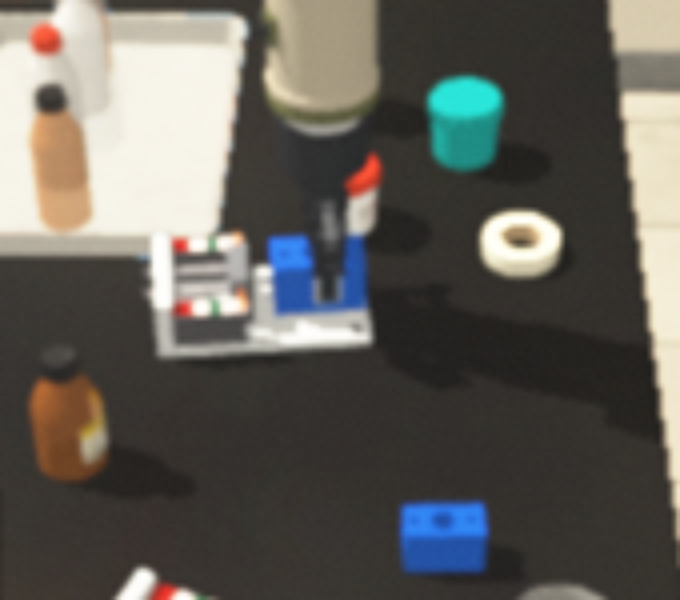

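The block is just above the bed and centred on it: bed edges at columns 173 and 342, block middle at 256. I'll lower the last 2 mm.

```bash
python3 -m crank '[[[0,0,0.001,0,0,0],[0,0,0.002,0,0,0],[0,0,0.0025,0,0,0],[0,0,0.0025,0,0,0]]]'; python3 -m crank '[[[-0.003,0,0,0,0,0],[-0.007,0,0,0,0,0],[-0.01,0,0,0,0,0],[-0.01,0,0,0,0,0],[-0.01,0,0,0,0,0]]]'
```

```text
time: 8.3
tool_pos: [554.1, -214.1, 23.0]
tcp_rot: [-180.0, 0.0, -172.8]
ft_force: [-0.9, 0.6, 0.9]
finger_gap: 39.4
time: 8.93
tool_pos: [564.3, -212.8, 23.1]
tcp_rot: [-180.0, 0.1, -172.8]
ft_force: [0.4, 0.8, -0.9]
finger_gap: 39.6
```

```bash
python3 -m crank '[[[-0.003,0,0,0,0,0],[-0.006,0,0,0,0,0],[-0.01,0,0,0,0,0],[-0.01,0,0,0,0,0],[-0.01,0,0,0,0,0]]]';python3 -m crank '[[[0,0,0,0,0,0],[0,0,0,0,0,0]]]'
```

```text
time: 9.55
tool_pos: [574.3, -211.6, 23.0]
tcp_rot: [-180.0, 0.1, -172.8]
ft_force: [-0.4, -0.1, -0.9]
finger_gap: 39.7
time: 9.8
tool_pos: [574.3, -211.6, 23.0]
tcp_rot: [-180.0, 0.1, -172.8]
ft_force: [-1.8, -0.2, 0.9]
finger_gap: 39.1
```

```bash
python3 -m crank '[[[-0.003,0,0,0,0,0],[-0.006,0,0,0,0,0],[-0.01,0,0,0,0,0],[-0.01,0,0,0,0,0],[-0.01,0,0,0,0,0]]]';python3 -m crank '[[[0,0,0,0,0,0],[0,0,0,0,0,0]]]'
python3 - <<'E'
from h import *
go(0,0,0,187.2)
p,d,X=cloud("side");cv2.imwrite("pics/s5.png",cv2.resize(p[130:190,205:285],None,fx=9,fy=9))
E
```

```text
time: 10.42
tool_pos: [583.3, -210.5, 23.0]
tcp_rot: [-180.0, -0.0, -172.8]
ft_force: [-7.3, -1.5, 5.1]
finger_gap: 39.4
time: 10.68
tool_pos: [582.8, -210.5, 23.1]
tcp_rot: [180.0, -0.1, -172.8]
ft_force: [-5.8, -0.9, 2.7]
finger_gap: 39.4
t 10.68 tcp [ 582.8 -210.5   23.1] [ 1.7999e+02 -9.0000e-02 -1.7281e+02] F [-5.8 -0.9  2.7] gap 39.4
delta [0.5518 0.2818 0.024 ] [ 0.0001 -0.0016 -0.0002] dist 0.62
```

View pics/s5.png

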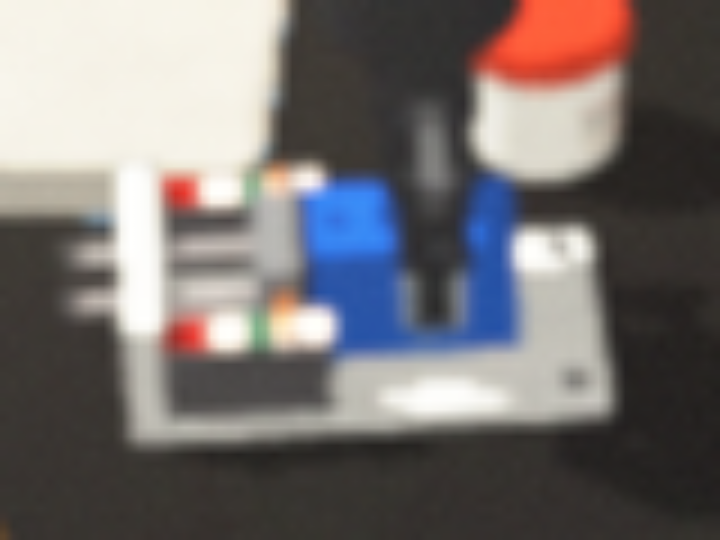

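The pad is moving. The orange pointer, at (280,180) and (285,300), is just short of green, and at 5.9 N that is about 12 mm of travel. About 10 mm more is needed.

```bash
python3 -m crank '[[[-0.003,0,0,0,0,0],[-0.006,0,0,0,0,0],[-0.009,0,0,0,0,0],[-0.0105,0,0,0,0,0],[-0.0105,0,0,0,0,0],[-0.0105,0,0,0,0,0],[-0.0105,0,0,0,0,0]]]'
python3 - <<'E'
from h import *
for i in range(4):
  s=r.sense();print(s["time"],s["tool_pos"].round(1),s["ft_force"].round(1))
  p,d,X=cloud("side")
cv2.imwrite("pics/s6.png",cv2.resize(p[130:190,205:285],None,fx=9,fy=9))
p,d,X=cloud("wrist");cv2.imwrite("pics/w6.png",p)
p,d,X=cloud("top");cv2.imwrite("pics/t6.png",cv2.resize(p[140:220,270:370],None,fx=7,fy=7))
go(0,0,0,187.2)
E
```

```text
time: 11.6
tool_pos: [591.2, -209.5, 23.1]
tcp_rot: [180.0, -0.3, -172.8]
ft_force: [-14.3, -0.8, 10.0]
finger_gap: 39.8
11.6 [ 591.2 -209.5   23.1] [-14.3  -0.8  10. ]
11.65 [ 591.2 -209.5   23.1] [-14.4  -0.2  10.2]
11.7 [ 591.2 -209.5   23.2] [-14.5  -0.8  11.5]
11.75 [ 591.3 -209.5   23.2] [-14.7  -0.4  10.9]
t 11.9 tcp [ 591.2 -209.5   23.1] [ 179.95   -0.32 -172.83] F [-15.2  -0.8  10.8] gap 39.5
delta [0.5603 0.2816 0.0265] [ 0.0008 -0.0056 -0.0005] dist 0.628
```

View pics/s6.png

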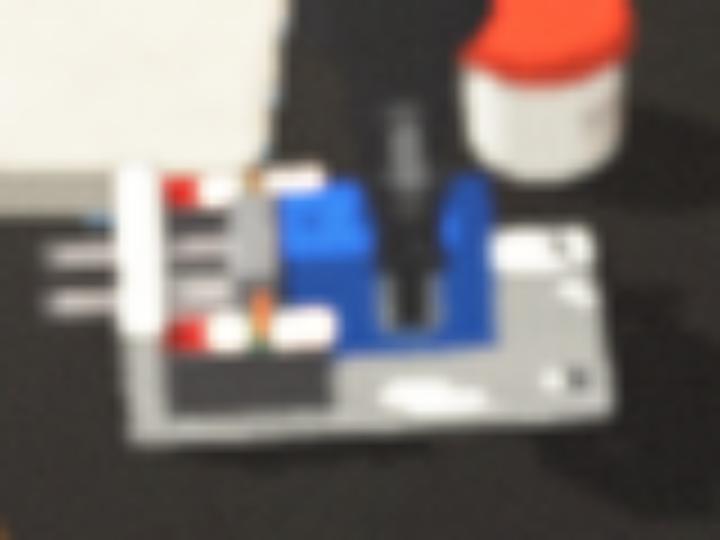

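View pics/w6.png

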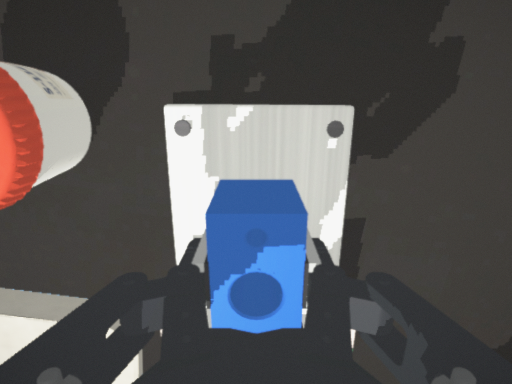

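View pics/t6.png

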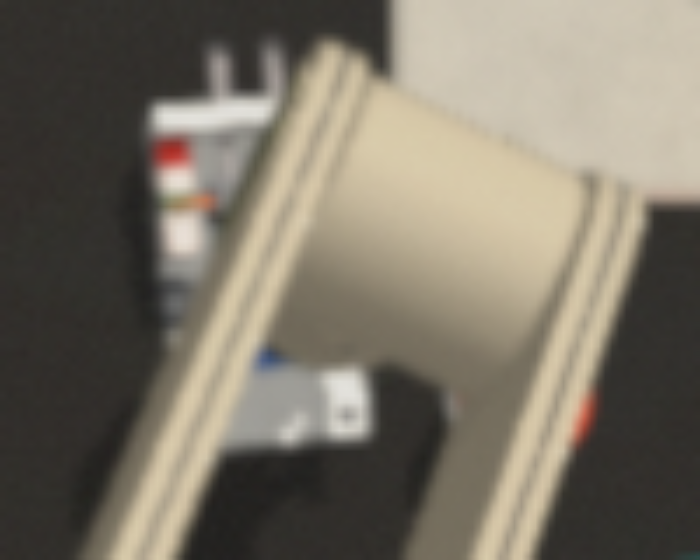

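The pointer lies over the green on both rails, at (253,182) and (260,330), and the block is flat and square. I'll hold, adding a small forward offset because each new call re-bases on the measured pose.

```bash
python3 -m crank '[[[-0.0015,0,0,0,0,0],[-0.0015,0,0,0,0,0],[-0.0015,0,0,0,0,0],[-0.0015,0,0,0,0,0],[-0.0015,0,0,0,0,0],[-0.0015,0,0,0,0,0],[-0.0015,0,0,0,0,0],[-0.0015,0,0,0,0,0],[-0.0015,0,0,0,0,0],[-0.0015,0,0,0,0,0]]]'
python3 - <<'E'
from h import *
for i in range(30):
  if i%6==0:
    s=r.sense();print(s["time"],s["tool_pos"].round(1),s["ft_force"].round(1),s["finger_gap"].round(1))
  p,d=r.snapshot("side")
p,d,X=cloud("side")
cv2.imwrite("pics/s7.png",cv2.resize(p[130:190,205:285],None,fx=9,fy=9))
hsv=cv2.cvtColor(p,cv2.COLOR_BGR2HSV)
reg=(abs(X[...,0]-640)<60)&(abs(X[...,1]+203)<60)
for nm,lo,hi in(("red",0,6),("green",45,95),("orange",8,22)):
    mm=reg&(hsv[...,0]>=lo)&(hsv[...,0]<=hi)&(hsv[...,1]>80)&(X[...,2]>25)
    k,l,st,ce=cv2.connectedComponentsWithStats(mm.astype(np.uint8))
    for i in range(1,k):
        if st[i,4]>=4:
            q=X[l==i].mean(0)-[593.5,-208.9,0];a=np.radians(7.15)
            print(nm,st[i,4],"fixture x,y",round(q[0]*np.cos(a)+q[1]*np.sin(a),1),round(-q[0]*np.sin(a)+q[1]*np.cos(a),1))
m=((hsv[...,0]>105)&(hsv[...,0]<128)&(hsv[...,1]>150)&reg|((hsv[...,0]>105)&(hsv[...,0]<128)&(hsv[...,1]>150)&(abs(X[...,0]-595)<60)&(abs(X[...,1]+209)<50)))
Q=X[m];print("block z max",np.percentile(Q[:,2],[50,95]))
E
```

```text
time: 13.15
tool_pos: [591.3, -209.5, 23.3]
tcp_rot: [179.9, -0.5, -172.8]
ft_force: [-11.8, 0.1, 10.1]
finger_gap: 39.5Traceback (most recent call last):
  File "<stdin>", line 4, in <module>
AttributeError: 'float' object has no attribute 'round'
```

Run:
```python
from h import *
for i in range(30):
  if i%6==0:
    s=r.sense();print(s["time"],s["tool_pos"].round(1),s["tcp_rot"].round(2),s["ft_force"].round(1),round(s["finger_gap"],1))
  p,d=r.snapshot("side")
p,d,X=cloud("side")
cv2.imwrite("pics/s7.png",cv2.resize(p[130:190,205:285],None,fx=9,fy=9))
hsv=cv2.cvtColor(p,cv2.COLOR_BGR2HSV)
reg=(abs(X[...,0]-640)<60)&(abs(X[...,1]+203)<60)
for nm,lo,hi in(("red",0,6),("green",45,95),("orange",8,22)):
    mm=reg&(hsv[...,0]>=lo)&(hsv[...,0]<=hi)&(hsv[...,1]>80)&(X[...,2]>25)
    k,l,st,ce=cv2.connectedComponentsWithStats(mm.astype(np.uint8))
    for i in range(1,k):
        if st[i,4]>=4:
            q=X[l==i].mean(0)-[593.5,-208.9,0];a=np.radians(7.15)
            print(nm,st[i,4],"fixture x,y",round(q[0]*np.cos(a)+q[1]*np.sin(a),1),round(-q[0]*np.sin(a)+q[1]*np.cos(a),1))
m=(hsv[...,0]>105)&(hsv[...,0]<128)&(hsv[...,1]>150)&(abs(X[...,0]-595)<60)&(abs(X[...,1]+209)<50)
Q=X[m];T=Q[Q[:,2]>54];q=T-[593.5,-208.9,0];fx=q[:,0]*np.cos(a)+q[:,1]*np.sin(a)
print("block top z",np.percentile(Q[:,2],[95]),"front x",np.percentile(fx,[1,99]))
```

```text
13.15 [ 591.3 -209.5   23.3] [ 179.92   -0.49 -172.84] [-11.8   0.1  10.1] 39.5
13.45 [ 591.3 -209.5   23.3] [ 179.92   -0.49 -172.84] [-12.5   0.2   8.2] 39.4
13.75 [ 591.3 -209.5   23.3] [ 179.92   -0.49 -172.84] [-12.4  -0.3   8.4] 39.5
14.05 [ 591.3 -209.5   23.3] [ 179.92   -0.49 -172.84] [-12.5   0.    9. ] 39.4
14.35 [ 591.3 -209.5   23.3] [ 179.92   -0.49 -172.84] [-12.7   0.8   8.1] 38.9
red 14 fixture x,y 78.8 -39.2
red 17 fixture x,y 78.8 44.4
orange 12 fixture x,y 51.4 35.8
block top z [64.71717956] front x [-32.9515219   40.88150136]
```

View pics/s7.png

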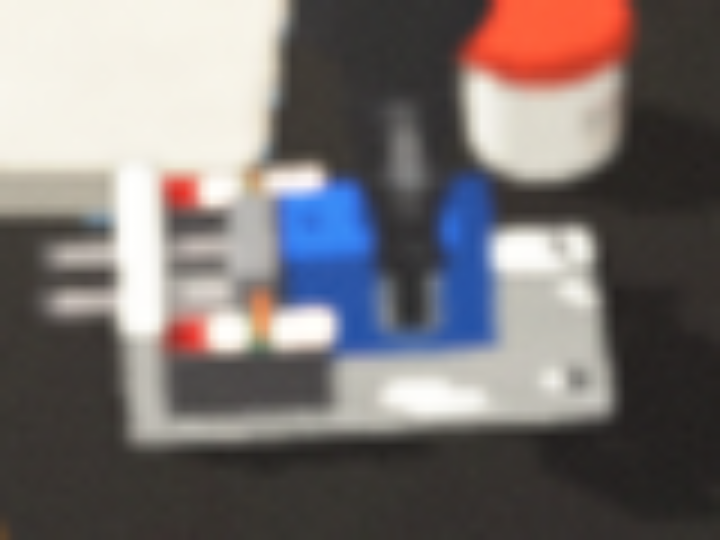

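Steady for over 2 s. The wrist force is 12.5 N, part of it bed friction, and the block's front end at fixture x of about 41 puts the pad at about 21 mm, roughly 10.5 N. The pointer is in green, so I'm handing in.

```bash
python3 -c "
from bench import r
s=r.sense();print(s['time'],s['tool_pos'],s['ft_force']);print(r.hand_in())"
```

```text
14.7 [ 591.26094626 -209.49237537   23.27229577] [-12.90397716  -0.88498187   8.37042295]
the job is handed in; nothing more can be done
None
```

I gripped the larger (76 mm) blue block and stood it on the right fixture's bed, the one with the red-lidded pot beside it. I then pressed it against the spring pad until the orange pointer was in the green marks. I handed the job in at 14.7 s with the arm still gripping and pressing; no verdict was reported.

**Position and pointer:** In the last checks the arm's position did not change for more than 1.5 s, after another 1.25 s of holding. The last side picture showed the pointer over green on both rails. The block's front end was at about 41 mm in the fixture's frame, which means about 21 mm of pad travel, or about 10.5 N. The block was within about 1 mm of the centre line, and its yaw matched the fixture's to about 0.1 degrees. The tool was 0.5 degrees off vertical.

**Where the readings disagreed:**
- **Wrist force:** it read about 12.5 N, 2 N above the pad estimate. I put the difference down to bed friction, because the block was also pressing down on the bed with about 8 to 10 N.
- **Block top:** the side camera put it at about 64.7 mm instead of 60 mm. I took this as depth noise, since that camera had also read high on the blocks earlier.
- **Colour check:** it missed the green marks and one of the two pointer ends in the last side picture, so the pointer reading there rests on the view itself.

I did not touch the timer's fixture. I saw no bystander move in the pictures, though I did not measure their final positions.

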